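# Hold the purge jar's bayonet lid at its half-way vent mark

### The arm

A 6-joint arm with a two-finger parallel gripper is mounted at the origin on the work surface. World frame = base frame: x ahead of the robot, y to its left, z up, the work surface at z = 0. Lengths are in m, angles in rad, forces in N, time in s.
With the tool pointing down it reaches from about 0.4 to 0.925 m from the base axis. Payload 3.4 kg.
Tool frame: the origin (TCP) lies on the centre line of the jaws, within the pads' length; the fingertips stand 19 mm ahead of it and the grasp point (between the pads) is the TCP (env.tips_ahead is the distance from the TCP to the fingertips, in m); z points along the fingers, y is the direction in which the jaws open and shut (so a half turn about z gives the same grasp; the last joint's range is limited). The gripper opens to 85 mm and grips with 20 to 120 N. Pads are 22 mm wide; open, the fingers measure 114 mm over their backs; the gripper's body (76 mm by 85 mm) begins 54 mm behind the grasp point. The pads swing forward as they close: fully open they stand 13 mm farther back than shut.
Start: joints at [-0.073, 0.307, 1.506, -0, 1.328, -0.073], TCP at [0.575, -0, 0.25] pointing down, gripper open.
Joint ranges: [-3.12, 3.12], [-1.05, 2.28], [0.14, 2.33], [-1.42, 4.57], [0.1, 2.73], [-2.68, 2.68]. Speed limits (rad/s): [2.57, 2.57, 3.14, 3.14, 3.14, 3.14].

### API

Orientations are given as a rotation vector (axis times angle).
In Python, from plant import env, cams, hand_in gives the robot as it stands.
- The arm moves only by the tool step_arm, never from a script. Its argument "plan" is a list of rows, each an object with "slide": the shift along the tool's x, y, z in cm, a list of three; "angular": the turn, a rotation vector about the tool's x, y, z in rad, a list of three; "gripper": the gripper's target within -1 to 1 (shut at 1, half-way at 0, fully open at -1). In form: [{"slide": [x, y, z], "angular": [rx, ry, rz], "gripper": gripper}, ...]. A call has 1 to 5 rows; each row shifts and turns the pose as measured when the row begins, along the tool's axes as they then stand; what a row does not reach is not made up. A row lasts 1/12 s, in which the tool goes at most 41.7 mm and 7.16 degrees, less where a joint would pass 70% of its speed; a pose out of reach is approached as far as the arm can. A call is refused whole if a number of a shift passes 4.17 or a number of a turn 0.125, either way. A call with a gripper value outside its range is refused whole. The fingers move at their own pace and stop on an object; "newtons" is the grip in N (left out, the last holds). Time passes only in rows, so rows that do not move let the fingers close. It gives the time, the measured TCP pose, the force and the opening at its end, in the units of the state.
- env.state(): the state, without advancing time (a new reading comes with each control period).
- cams.capture(name): name is "scene" or "side" or "wrist"; returns a dict with "image" (400x640x3 uint8, blue, green, red), "K" (3x3 intrinsics, pixels), "rvec" (rotation vector, rad) and "tvec" (3), from world to camera coordinates, as OpenCV has them. Camera axes: x right, y down, z forward; pixel columns grow to the right and rows downward; lengths in m; the calibration is good to about 2 mm. A picture is of the moment at which its call begins. There is no depth.
- hand_in(): hands the job in, once; it reports no verdict.
The state is a dict: "time_s": time; "q": joint angles; "joint_vel": joint speeds; "tau": joint torques, N m; "eef_pos": TCP position; "eef_rot": TCP orientation; "contact_force": force on the tool from outside, world axes, zero at the start; "wrist_torque": the same for the moment, N m; "finger_gap": finger opening in m.
Only numpy, scipy, OpenCV 4.12 (cv2) and the standard library are available. Lean on these libraries where they do the work, as an engineer would, in place of code of your own. Each camera call takes 0.05 s, during which the arm holds its last target. There are 200 camera calls.

### The job

Pick up the bayonet lid with the bar handle, drop its two pins fully home through the slots in the purge jar's mouth, then twist it clockwise (seen from above) against the spring to the half-way mark, where the handle points at the small mark on the rim, without ever turning it as far as the lock mark. The jar purges only while the lid is held there, so finish still gripping the lid at the half-way mark; leave everything else on the table where it is.

Things in the scene. Friction and masses are not known exactly. Their poses are not given: they have to be found in the camera images.
- lid_grip (a point): The loose bayonet lid, 130 g, upright on the table; point in its handle, 54 mm above its foot. White disc 92 mm wide, 10 mm thick, its underside 32 mm below the point; on it an upright grey bar handle 74 mm long (lid's x), 16 mm thick (y), top 14 mm above the point. Under the disc a spigot 59 mm wide, 22 mm deep, foot bevelled 5 mm. z up; half a turn gives the same lid. The only lid with a bar.
- lid_pin (a point): Middle of the lid's +x pin: one of two radial steel pins, 10 mm thick, sticking out of the spigot to 39 mm from the axis along the lid's +x and -x, right under the handle bar's ends. Their centres lie 46 mm below lid_grip; this point is 34 mm from the axis.
- jar_mouth (a point): Centre of the mouth of the purge jar (fixed), level with its metal rim's top, 110 mm above the table; z up. Opening 64 mm wide in a 7 mm thick lip; two entry slots 15 mm wide run out along this frame's +x and -x to 41 mm from the axis. Rim 114 mm wide, base plate 140 x 130 mm. Lid home: disc on the rim, lid_grip 32 mm above this point, pins below the lip, free to turn under it. Half a turn gives the same jar.
- half_mark (a point): Half-way mark: small raised block 7 x 4 mm, 3 mm high, on the rim's outer edge, 53 mm from the axis and 45 degrees clockwise (from above) of the +x slot. A twin lies opposite. The lid's bar points at it at half way.
- lock_mark (a point): Lock mark: wider raised block 7 x 14 mm, 3 mm high, on the rim's outer edge, 80 degrees clockwise of the +x slot. A twin lies opposite. The bar must not be turned as far as this.
- collar (a joint): Turn (rad, clockwise from above) of the sprung collar under the jar's lip, driven by the lid's pins: 0 at the slots, where the spring drives it back when let go; about 0.79 half way, 1.4 at the lock, stop at 1.5. The spring resists with 0.07 N m at 0 and 0.15 N m half way. With up to 6 degrees of play the collar lags behind the lid.
- spare_lid_mid (a point): Bystander, to be left alone: plain white press-on lid, 72 mm in diameter, 14 mm thick, with a round knob 26 mm wide and 22 mm high; point at its middle, 18 mm up. Loose.
- sample_pot_mid (a point): Bystander, to be left alone: capped sample jar, 56 mm in diameter, 62 mm high; point at its centre, 31 mm up. Loose.
- pen: Bystander: pen 142 mm long (along its y), 10 mm thick, lying; origin under its middle. Loose.
- sanitizer: Bystander: bottle, 60 mm in diameter, 150 mm high; origin at the centre of its underside. Loose.
- tub: Bystander: open white tub, 90 mm in diameter, 70 mm high; origin at the centre of its underside. Loose.
Mind the look-alikes: they are no part of the job. Leave any green or pink look-alike of the part that bears lid_grip alone.

How it is judged:
By the outcome, as a careful person would: the job done as asked, in the order asked, and still so for the second after the job is handed in, while the arm keeps its last pose, push and grip.
It also fails if it takes over 42 s, if anything falls off the work surface, if the arm or the gripper's body presses on something with over 40 N, if the wrist force passes 120 N, or if a joint passes its speed limit or range.

## Working session

There is one attempt and no reset: what is moved stays moved. The work goes in short steps, Python scripts to look and compute and a tool call to move; the robot and the scene stay as the last step left them, time stands still between calls to the robot, and variables do not carry over. Pictures are saved under pics/ and viewed, about 8 in all and at most 12, crops included, and the job is handed in when it is done.

Besides the shell and the picture viewer there is one more tool, called after "Call:" by a JSON object that holds its "method" and its "body", one argument or row to a line. step_arm: Moves the arm, as the interface text tells. Its arguments: {"type":"object","properties":{"plan":{"type":"array"},"newtons":{"type":"number"}},"required":["plan"]}

```bash
ls; mkdir -p pics; cat > h.py <<'E'
import numpy as np, cv2
from plant import env, cams
def cap(n,f):
    c=cams.capture(n); cv2.imwrite(f'pics/{f}.png',c['image']); np.savez(f'pics/{f}.npz',**c); return c
def load(f): return np.load(f'pics/{f}.npz')
def ray(c,uv):
    R=cv2.Rodrigues(c['rvec'])[0]; C=-R.T@np.ravel(c['tvec'])
    d=R.T@np.linalg.inv(c['K'])@np.array([uv[0],uv[1],1.]); return C,d/np.linalg.norm(d)
def plane(c,uv,z):
    C,d=ray(c,uv); return C+d*(z-C[2])/d[2]
def tri(pairs):
    A=np.zeros((3,3));b=np.zeros(3)
    for c,uv in pairs:
        C,d=ray(c,uv);P=np.eye(3)-np.outer(d,d);A+=P;b+=P@C
    X=np.linalg.solve(A,b); return X
def proj(c,X): return cv2.projectPoints(np.array(X,float).reshape(-1,3),c['rvec'],c['tvec'],c['K'],None)[0][:,0]
E
python3 - <<'E'
from h import *
a=cap('scene','s0');b=cap('side','d0');w=cap('wrist','w0')
np.set_printoptions(precision=3,suppress=True)
for c in(a,b,w): print(ray(c,(320,200)),c['K'][0,0])
print(env.state())
E
```

```text
pics
(array([1.06 , 0.51 , 1.245]), array([-0.337, -0.396, -0.854])) 519.7958151515686
(array([ 0.326, -0.985,  0.644]), array([ 0.212,  0.865, -0.455])) 384.3992559223021
(array([0.575, 0.083, 0.373]), array([ 0.008, -0.316, -0.949])) 317.7173869123939
{'time_s': 0.15, 'q': array([-0.073,  0.307,  1.507, -0.   ,  1.328, -0.074]), 'joint_vel': array([ 0.001, -0.003, -0.005,  0.001,  0.001,  0.003]), 'tau': array([  0.001, -45.798, -25.222,  -0.   ,   0.008,  -0.   ]), 'eef_pos': array([0.574, 0.   , 0.25 ]), 'eef_rot': array([-2.221, -2.221,  0.002]), 'contact_force': array([ 0.004,  0.035, -0.375]), 'wrist_torque': array([ 0.047, -0.031,  0.027]), 'finger_gap': 0.0854248793203538}
```

View pics/s0.png

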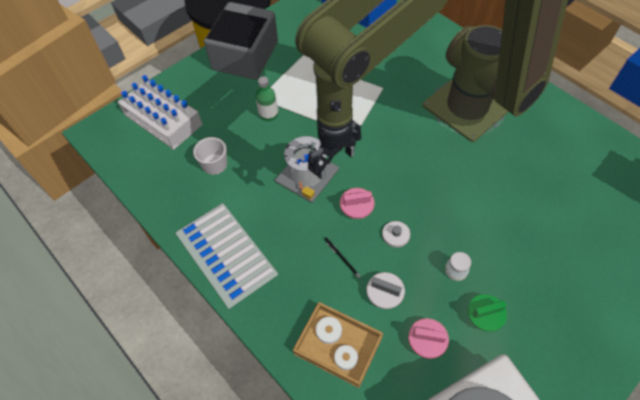

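View pics/d0.png

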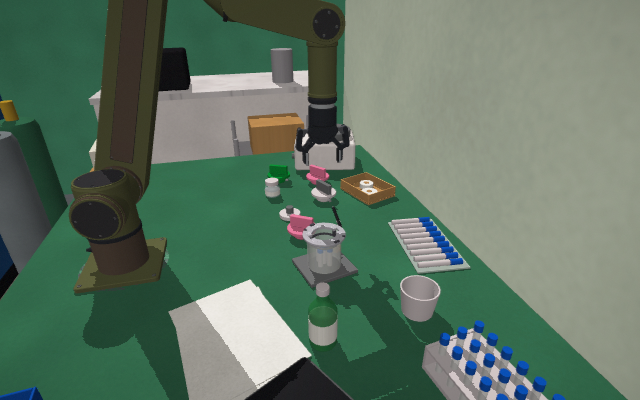

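The scene view shows the lid with the grey bar at about (385,289) and the jar mouth at about (303,150). In the side view they are at (323,190) and (324,235). I'll get rough positions from these.

```bash
python3 - <<'E'
from h import *
np.set_printoptions(precision=3,suppress=True)
a=load('s0');b=load('d0')
print('lid',tri([(a,(386,287)),(b,(323,187))]),plane(a,(386,287),.06))
print('bar ends',plane(a,(372,283),.068),plane(a,(401,290),.068))
print('jar',tri([(a,(304,152)),(b,(324,233))]),plane(a,(304,152),.11))
print('pink',plane(a,(357,202),.06),'spare',plane(a,(396,233),.018),'pen',plane(a,(326,240),0),plane(a,(357,274),0))
for n,c,x,y in(('s',a,340,240),('j',a,260,110)):
    cv2.imwrite(f'pics/{n}c.png',cv2.resize(c['image'][y:y+100,x:x+100],(400,400),interpolation=2))
c=np.hstack([cv2.imread('pics/sc.png'),cv2.imread('pics/jc.png')]);cv2.imwrite('pics/c0.png',c)
E
```

```text
lid [0.641 0.249 0.048] [0.645 0.251 0.06 ]
bar ends [0.665 0.223 0.068] [0.628 0.283 0.068]
jar [ 0.54  -0.157  0.111] [ 0.54  -0.158  0.11 ]
pink [0.526 0.033 0.06 ] spare [0.5   0.156 0.018] pen [0.643 0.035 0.   ] [0.652 0.162 0.   ]
```

View pics/c0.png

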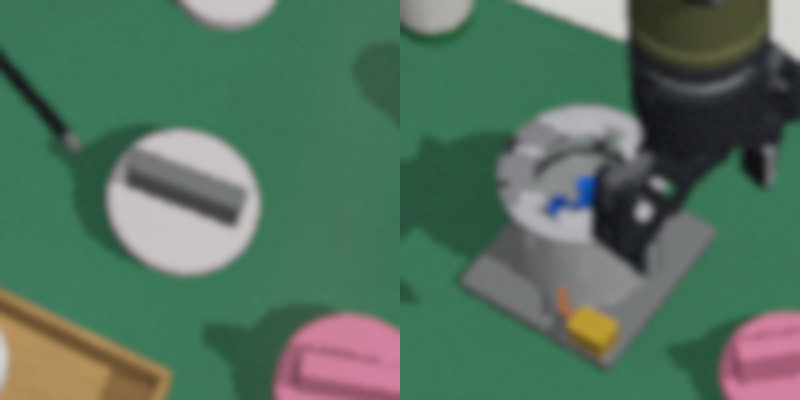

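View pics/w0.png

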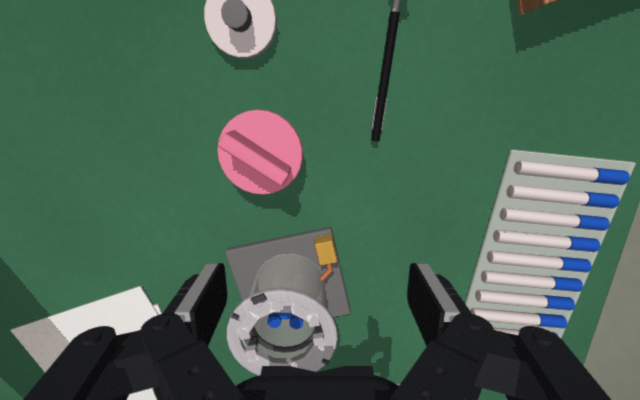

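The lid is at about (0.644, 0.25), with the bar along roughly 122°. The jar is at about (0.54, -0.157), with its rim measured at 0.111. Next I'll enlarge the jar from the wrist view to find the slots, and start moving towards the lid.

```bash
python3 - <<'E'
from h import *
a=load('w0')['image'][270:390,210:360]
cv2.imwrite('pics/c1.png',cv2.resize(a,(750,600),interpolation=2))
E
```

```text
(no output)
```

View pics/c1.png

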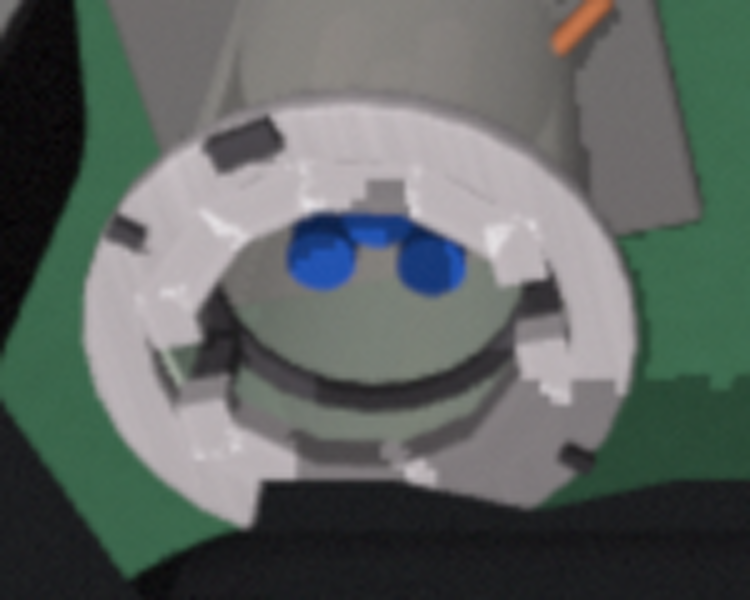

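Call:
{"method": "step_arm", "body": {
  "plan": [
    {"slide": [4,1,0],"angular": [0,0,-0.12],"gripper": -1},
    {"slide": [4,1,0],"angular": [0,0,-0.12],"gripper": -1},
    {"slide": [4,1,0],"angular": [0,0,-0.12],"gripper": -1},
    {"slide": [4,1,0],"angular": [0,0,-0.12],"gripper": -1},
    {"slide": [2,0,0],"angular": [0,0,-0.1],"gripper": -1}
  ]
}}

```text
time_s: 0.57
eef_pos: [0.578, 0.1801, 0.247]
eef_rot: [-1.478, -2.771, 0.005]
contact_force: [0.1, 0.9, -0.3]
finger_gap: 0.0856
```

Jar crop: slots are at about (190,365) and (540,310), half marks at (127,232) and (577,458), and a lock mark at (245,145). The order runs clockwise, as it should. I'll compute the angles and look at the lid from here.

```bash
python3 - <<'E'
from h import *
np.set_printoptions(precision=4,suppress=True)
c=load('w0')
f=lambda p,z:plane(c,(210+p[0]/5,270+p[1]/5),z)
h1=f((127,230),.1125);h2=f((577,456),.1125);l=f((245,143),.1125)
s1=f((185,368),.107);s2=f((545,308),.107)
m=(h1+h2)/2
print('half centre',m,np.linalg.norm(h1-h2)/2,s1,s2,(s1+s2)/2)
an=lambda v:np.degrees(np.arctan2(v[1],v[0]))
print(an(h1-h2),an(l-m),np.linalg.norm((l-m)[:2]),an(s1-s2))
w=cap('wrist','w1');print(env.state()['eef_pos'],proj(w,[.644,.25,.06]))
E
```

```text
half centre [ 0.5388 -0.1529  0.1125] 0.05283132200034418 [ 0.5017 -0.1637  0.107 ] [ 0.5767 -0.148   0.107 ] [ 0.5392 -0.1558  0.107 ]
147.79267316262963 112.67311329298853 0.05251338243964982 -168.24215791073678
[0.5753 0.182  0.2468] [[411.9104 159.8263]]
```

View pics/w1.png

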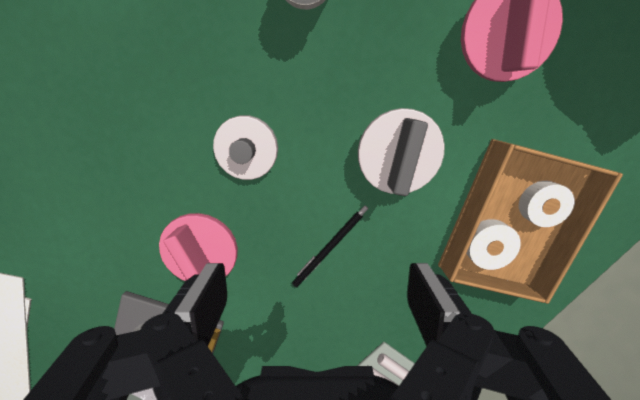

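The wrist view shows the lid disc at about (402,151) and the bar from (402,192) to (415,120). The spare lid, the pen and the pink look-alike are clear of it. I'll measure the disc and bar by mask.

```bash
cat >> h.py <<'E'
def lid(c,box):
    x0,y0,x1,y1=box; im=c['image'][y0:y1,x0:x1].astype(int)
    sat=im.max(2)-im.min(2); v=im.max(2)
    wm=((sat<25)&(v>170)).astype(np.uint8); g=((sat<25)&(v>40)&(v<150)).astype(np.uint8)
    def big(m):
        cs=cv2.findContours(m,0,1)[0]; return max(cs,key=cv2.contourArea)+np.array([[x0,y0]])
    hull=cv2.convexHull(big(wm)); pts=np.array([plane(c,p[0],.032)[:2] for p in hull],np.float32)
    e=cv2.fitEllipse(pts); r=cv2.minAreaRect(big(g)); return e,cv2.boxPoints(r)
E
python3 - <<'E'
from h import *
np.set_printoptions(precision=4,suppress=True)
c=load('w1'); e,b=lid(c,(345,95,460,205)); print(e);print(b)
print(np.array([plane(c,p,.068) for p in b]))
cv2.imwrite('pics/c2.png',cv2.resize(c['image'][100:200,350:450],(600,600),interpolation=2))
E
```

```text
((0.6393300294876099, 0.2495989203453064), (0.09019292891025543, 0.0905391052365303), 60.704002380371094)
[[347.9873 182.6742]
 [368.2566 104.1307]
 [428.6537 119.7171]
 [408.3844 198.2605]]
[[0.6035 0.1971 0.068 ]
 [0.5755 0.2676 0.068 ]
 [0.6301 0.2877 0.068 ]
 [0.663  0.2178 0.068 ]]
```

View pics/c2.png

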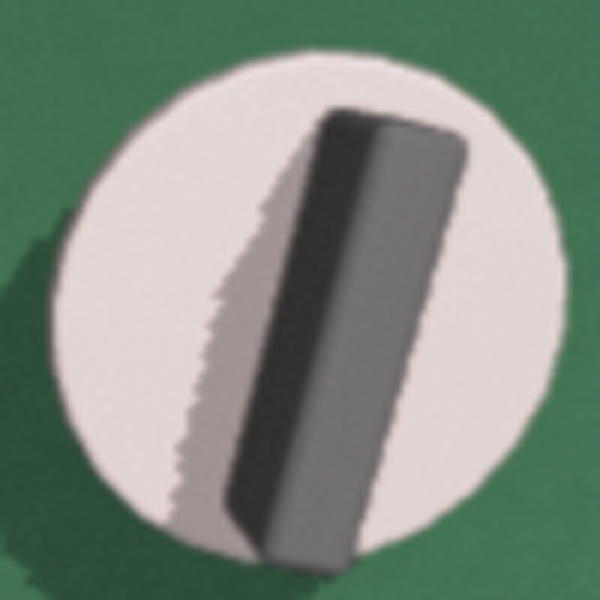

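The crop shows the bar's top face with corners at about (378,122), (468,138), (358,572) and (265,560). That gives its axis.

```bash
python3 - <<'E'
from h import *
from scipy.spatial.transform import Rotation as R
np.set_printoptions(precision=4,suppress=True)
c=load('w1'); s=load('s0')
px=lambda x,y:(350+x/6,100+y/6)
a=plane(c,px(423,128),.068);b=plane(c,px(311,568),.068);m=(a+b)/2;d=a-b
print(a,b,m,np.linalg.norm(d),np.degrees(np.arctan2(d[1],d[0])))
# height check, top-face centre in both views
print(tri([(c,px(367,348)),(s,(340+186/4,240+182/4))]))
st=env.state();T=R.from_rotvec(st['eef_rot']).as_matrix();print(st['eef_pos'],T,np.degrees(np.arctan2(T[1,0],T[0,0])))
E
```

```text
[0.6248 0.2824 0.068 ] [0.6552 0.2171 0.068 ] [0.64   0.2497 0.068 ] 0.07203599500142542 115.01023902664305
[0.6419 0.2504 0.0616]
[0.5753 0.182  0.2468] [[-0.5625  0.8268 -0.0052]
 [ 0.8268  0.5625 -0.0014]
 [ 0.0018 -0.0051 -1.    ]] 124.22642900159464
```

The lid centre is (0.640, 0.250), with the bar at 115°. I'll move above it, turn +0.16 and descend part-way.

Call:
{"method": "step_arm", "body": {
  "plan": [
    {"slide": [0.7,3,2],"angular": [0,0,0],"gripper": -1},
    {"slide": [0.7,3,2],"angular": [0,0,0],"gripper": -1},
    {"slide": [0.6,3.1,2],"angular": [0,0,0],"gripper": -1},
    {"slide": [0,0,2],"angular": [0,0,0.08],"gripper": -1},
    {"slide": [0,0,1],"angular": [0,0,0.08],"gripper": -1}
  ]
}}

```text
time_s: 1.03
eef_pos: [0.6408, 0.2562, 0.1562]
eef_rot: [1.686, 2.65, 0.0]
contact_force: [-0.5, -1.1, -0.1]
finger_gap: 0.0853
```

Call:
{"method": "step_arm", "body": {
  "plan": [
    {"slide": [0,0,0],"angular": [0,0,0],"gripper": -1},
    {"slide": [0,0,0],"angular": [0,0,0],"gripper": -1}
  ]
}}

```text
time_s: 1.2
eef_pos: [0.6389, 0.256, 0.1513]
eef_rot: [-1.684, -2.647, 0.01]
contact_force: [-0.4, -0.6, 0.4]
finger_gap: 0.0855
```

```bash
cat >> h.py <<'E'
from scipy.spatial.transform import Rotation as Rot
def go(x,y,z,ang=None):
    st=env.state();T=Rot.from_rotvec(st['eef_rot']).as_matrix()
    a=np.degrees(np.arctan2(T[1,0],T[0,0])); print('pos',st['eef_pos'],'ang',a,'zaxis',T[:,2],'q',st['q'])
    print('tool cm',100*T.T@(np.array([x,y,z])-st['eef_pos']))
    if ang is not None: print('rz',-np.radians((ang-a+90)%180-90))
    # levelling turn, tool axes
    print('level',T.T@np.cross(T[:,2],[0,0,-1]), 'F',st['contact_force'],'M',st['wrist_torque'],'gap',st['finger_gap'])
E
python3 - <<'E'
from h import *
np.set_printoptions(precision=4,suppress=True)
go(.640,.2496,.057,115); cap('wrist','w2')
E
```

```text
pos [0.6389 0.256  0.1513] ang 115.07051521934196 zaxis [-0.0065 -0.0032 -1.    ] q [ 0.3203  0.5422  1.3702 -0.0011  1.2364 -0.1169]
tool cm [-0.6279 -0.1077  9.4341]
rz 0.0012307227502831297
level [-0.0072  0.0002 -0.    ] F [-0.401  -0.6433  0.4116] M [-0.0163  0.0042 -0.0463] gap 0.0855297649432254
```

View pics/w2.png

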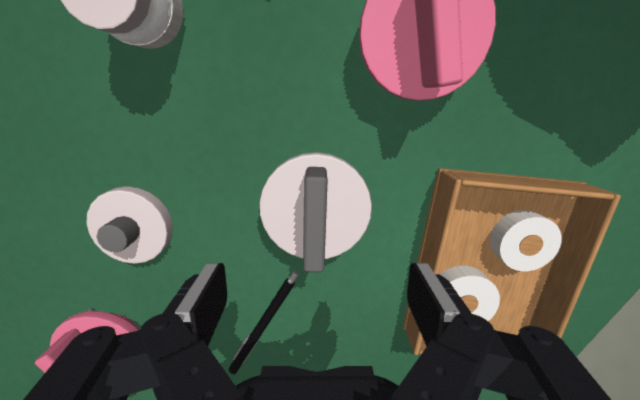

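The bar stands upright in the image, from (315,168) to (314,270), so it is aligned. The tray is on the right, so I'll half-close the gripper to keep the fingers clear. First I'll check the bar centre and its height.

```bash
python3 - <<'E'
from h import *
np.set_printoptions(precision=4,suppress=True)
c=load('w2');w=load('w1')
a=plane(c,(316,173),.068);b=plane(c,(314,270),.068);d=a-b
print(a,b,(a+b)/2,np.linalg.norm(d),np.degrees(np.arctan2(d[1],d[0])))
print(tri([(c,(314,270)),(w,(350+311/6,100+568/6))]),tri([(c,(316,173)),(w,(350+423/6,100+128/6))]))
print(lid(c,(250,145,380,270))[0])
E
```

```text
[0.6243 0.2855 0.068 ] [0.6543 0.2181 0.068 ] [0.6393 0.2518 0.068 ] 0.073768703183904 113.9491629796732
[0.6551 0.2172 0.067 ] [0.6257 0.2836 0.0619]
((0.6397188305854797, 0.2497781217098236), (0.09008399397134781, 0.09101291000843048), 22.018735885620117)
```

Call:
{"method": "step_arm", "body": {
  "plan": [
    {"slide": [-0.6,-0.1,0],"angular": [-0.007,0,0],"gripper": 0},
    {"slide": [0,0,2],"angular": [0,0,0],"gripper": 0},
    {"slide": [0,0,2],"angular": [0,0,0],"gripper": 0},
    {"slide": [0,0,1],"angular": [0,0,0],"gripper": 0}
  ]
}}

```text
time_s: 1.58
eef_pos: [0.6453, 0.2482, 0.1089]
eef_rot: [1.676, 2.644, 0.017]
contact_force: [-0.7, -0.0, -0.6]
finger_gap: 0.0432
```

```bash
python3 - <<'E'
from h import *
np.set_printoptions(precision=4,suppress=True)
go(.640,.2496,.057,115)
E
```

```text
pos [0.6453 0.2482 0.1089] ang 115.26592550725178 zaxis [ 0.0149  0.0035 -0.9999] q [ 0.3066  0.5758  1.4265 -0.0013  1.1241 -0.1338]
tool cm [ 0.3735 -0.4986  5.1793]
rz 0.004641275666579609
level [0.015  0.0032 0.    ] F [-0.7226 -0.0451 -0.6416] M [0.0109 0.0829 0.0217] gap 0.043209814751789186
```

Call:
{"method": "step_arm", "body": {
  "plan": [
    {"slide": [0.3,-0.4,1.5],"angular": [0.012,0.003,0],"gripper": 0},
    {"slide": [0,0,0.5],"angular": [0,0,0],"gripper": 0},
    {"slide": [0,0,0],"angular": [0,0,0],"gripper": 0}
  ]
}}

```text
time_s: 1.83
eef_pos: [0.6402, 0.2472, 0.0883]
eef_rot: [1.681, 2.652, 0.003]
contact_force: [-1.4, -0.6, 0.1]
finger_gap: 0.043
```

```bash
python3 - <<'E'
from h import *
np.set_printoptions(precision=4,suppress=True)
go(.640,.2500,.057,115)
E
```

```text
pos [0.6402 0.2472 0.0883] ang 115.24544345482606 zaxis [ 0.0023  0.0008 -1.    ] q [ 0.307   0.5959  1.4472  0.      1.0961 -0.1337]
tool cm [0.2631 0.0894 3.1314]
rz 0.004283796414184702
level [0.0024 0.0003 0.    ] F [-1.3925 -0.5622  0.0745] M [0.0012 0.0157 0.0029] gap 0.04303351337462551
```

Call:
{"method": "step_arm", "body": {
  "plan": [
    {"slide": [0.25,0.1,1],"angular": [0,0,0],"gripper": 0},
    {"slide": [0,0,1],"angular": [0,0,0],"gripper": 0},
    {"slide": [0,0,0.7],"angular": [0,0,0],"gripper": 0},
    {"slide": [0,0,0],"angular": [0,0,0],"gripper": 0}
  ]
}}

```text
time_s: 2.17
eef_pos: [0.6415, 0.2505, 0.0609]
eef_rot: [1.68, 2.65, 0.007]
contact_force: [-1.2, -0.5, 0.3]
finger_gap: 0.0426
```

```bash
python3 - <<'E'
from h import *
np.set_printoptions(precision=4,suppress=True)
go(.640,.2500,.057,115)
E
```

```text
pos [0.6415 0.2505 0.0609] ang 115.27295730010744 zaxis [ 0.0059  0.0019 -1.    ] q [ 0.311   0.6264  1.4679 -0.      1.0411 -0.1301]
tool cm [ 0.0169 -0.1584  0.3918]
rz 0.004764003604229025
level [0.0061 0.0008 0.    ] F [-1.163  -0.5097  0.3309] M [0.0431 0.002  0.0565] gap 0.04259028286350402
```

Call:
{"method": "step_arm", "body": {
  "plan": [
    {"slide": [0,-0.15,0.4],"angular": [0.005,0,0],"gripper": 0},
    {"slide": [0,0,0],"angular": [0,0,0],"gripper": 1},
    {"slide": [0,0,0],"angular": [0,0,0],"gripper": 1},
    {"slide": [0,0,0],"angular": [0,0,0],"gripper": 1},
    {"slide": [0,0,0],"angular": [0,0,0],"gripper": 1}
  ],
  "newtons": 80
}}

```text
time_s: 2.58
eef_pos: [0.6402, 0.2503, 0.0563]
eef_rot: [1.68, 2.653, 0.0]
contact_force: [-0.4, -0.6, -1.3]
finger_gap: 0.0148
```

Call:
{"method": "step_arm", "body": {
  "plan": [
    {"slide": [0,0,0],"angular": [0,0,0],"gripper": 1},
    {"slide": [0,0,0],"angular": [0,0,0],"gripper": 1},
    {"slide": [0,0,0],"angular": [0,0,0],"gripper": 1}
  ]
}}

```text
time_s: 2.83
eef_pos: [0.6402, 0.2503, 0.0564]
eef_rot: [1.68, 2.653, 0.0]
contact_force: [0.2, 0.3, -1.7]
finger_gap: 0.0149
```

```bash
python3 - <<'E'
from h import *
np.set_printoptions(precision=4,suppress=True)
go(.640,.2500,.057,115)
E
```

```text
pos [0.6402 0.2503 0.0564] ang 115.31908638840743 zaxis [ 0.001  -0.0005 -1.    ] q [ 0.3116  0.632   1.47   -0.0009  1.0388 -0.1298]
tool cm [-0.015  -0.0293 -0.0572]
rz 0.005569108076007076
level [ 0.0007  0.0009 -0.    ] F [ 0.2003  0.3381 -1.6575] M [ 0.0578 -0.06    0.0346] gap 0.014943760894184756
```

Gripped: the gap is 15 mm on a 16 mm bar. I'll lift, then turn towards the slot direction.

Call:
{"method": "step_arm", "body": {
  "plan": [
    {"slide": [0,0,-2],"angular": [0,0,0],"gripper": 1},
    {"slide": [0,0,-3],"angular": [0,0,0],"gripper": 1},
    {"slide": [0,0,-4],"angular": [0,0,-0.1],"gripper": 1},
    {"slide": [0,0,-4],"angular": [0,0,-0.1],"gripper": 1},
    {"slide": [0,0,-4],"angular": [0,0,-0.1],"gripper": 1}
  ]
}}

```text
time_s: 3.25
eef_pos: [0.6325, 0.2477, 0.2179]
eef_rot: [-1.242, -2.862, 0.031]
contact_force: [1.0, 0.2, -1.8]
finger_gap: 0.0148
```

Call:
{"method": "step_arm", "body": {
  "plan": [
    {"slide": [0,0,-2],"angular": [0,0,-0.11],"gripper": 1},
    {"slide": [0,0,0],"angular": [0,0,-0.12],"gripper": 1},
    {"slide": [0,0,0],"angular": [0,0,-0.12],"gripper": 1},
    {"slide": [0,0,0],"angular": [0,0,-0.12],"gripper": 1},
    {"slide": [0,0,0],"angular": [0,0,-0.12],"gripper": 1}
  ]
}}

```text
time_s: 3.67
eef_pos: [0.6388, 0.2498, 0.2555]
eef_rot: [-0.319, -3.123, 0.003]
contact_force: [0.1, -0.9, -2.0]
finger_gap: 0.0149
```

Call:
{"method": "step_arm", "body": {
  "plan": [
    {"slide": [0,0,0],"angular": [0,0,-0.12],"gripper": 1},
    {"slide": [0,0,0],"angular": [0,0,-0.12],"gripper": 1},
    {"slide": [0,0,0],"angular": [0,0,-0.12],"gripper": 1},
    {"slide": [0,0,0],"angular": [0,0,0],"gripper": 1}
  ]
}}

```text
time_s: 4.0
eef_pos: [0.6381, 0.2495, 0.2564]
eef_rot: [0.274, -3.128, 0.002]
contact_force: [-0.7, 0.0, -1.8]
finger_gap: 0.0147
```

```bash
python3 - <<'E'
from h import *
np.set_printoptions(precision=4,suppress=True)
go(.539,-.154,.23,192.7)
s=load('s0');d=load('d0');print('sanit',plane(s,(266,112),.02))
E
```

```text
pos [0.6381 0.2495 0.2564] ang -169.98386144962478 zaxis [-0.0014 -0.0013 -1.    ] q [ 0.3114  0.4582  1.2453 -0.0008  1.4397 -1.4341]
tool cm [ 16.7739 -38.0041   2.7051]
rz -0.046842218963300195
level [-0.001  -0.0016  0.    ] F [-0.707   0.0283 -1.836 ] M [-0.0026 -0.0102  0.0032] gap 0.014682815607345854
sanit [ 0.4806 -0.4057  0.02  ]
```

Call:
{"method": "step_arm", "body": {
  "plan": [
    {"slide": [1.5,-3.4,0],"angular": [0,0,-0.02],"gripper": 1},
    {"slide": [1.5,-3.4,0],"angular": [0,0,-0.02],"gripper": 1},
    {"slide": [1.4,-3.4,0],"angular": [0,0,0],"gripper": 1},
    {"slide": [1.4,-3.4,0],"angular": [0,0,0],"gripper": 1},
    {"slide": [1.4,-3.4,0],"angular": [0,0,0],"gripper": 1}
  ]
}}

```text
time_s: 4.42
eef_pos: [0.601, 0.0721, 0.2545]
eef_rot: [-0.332, 3.123, 0.006]
contact_force: [0.5, -0.6, -1.7]
finger_gap: 0.0151
```

Call:
{"method": "step_arm", "body": {
  "plan": [
    {"slide": [1.4,-3.4,0],"angular": [0,0,0],"gripper": 1},
    {"slide": [1.4,-3.4,0],"angular": [0,0,0],"gripper": 1},
    {"slide": [0,0,0],"angular": [0,0,0],"gripper": 1},
    {"slide": [0,0,0],"angular": [0,0,0],"gripper": 1}
  ]
}}

```text
time_s: 4.75
eef_pos: [0.584, -0.0113, 0.2544]
eef_rot: [0.297, -3.127, 0.001]
contact_force: [1.2, 0.1, -1.0]
finger_gap: 0.0148
```

```bash
python3 - <<'E'
from h import *
np.set_printoptions(precision=4,suppress=True)
go(.539,-.1545,.23,192.7)
c=cap('wrist','w3');s=cap('scene','s3')
p=proj(c,[.539,-.1545,.11])[0].astype(int);q=proj(s,[.539,-.1545,.11])[0].astype(int);print(p,q)
a=s['image'][q[1]-40:q[1]+40,q[0]-40:q[0]+40]
x0=max(0,min(520,p[0]-60));y0=max(0,min(280,p[1]-60));print(x0,y0)
b=c['image'][y0:y0+120,x0:x0+120]
cv2.imwrite('pics/c3.png',np.hstack([cv2.resize(a,(400,400),interpolation=2),cv2.resize(b,(400,400),interpolation=2)]))
E
```

```text
pos [ 0.584  -0.0113  0.2544] ang -169.13054886105084 zaxis [-0.0009 -0.0005 -1.    ] q [-0.0913  0.3169  1.4802 -0.0006  1.3454 -1.8517]
tool cm [  7.1207 -13.2129   2.4555]
rz -0.031949104743969156
level [-0.0003 -0.001   0.    ] F [ 1.2101  0.0572 -1.0071] M [-0.0072  0.0255  0.0402] gap 0.014790166872565642
[153 108] [305 152]
93 48
```

View pics/c3.png

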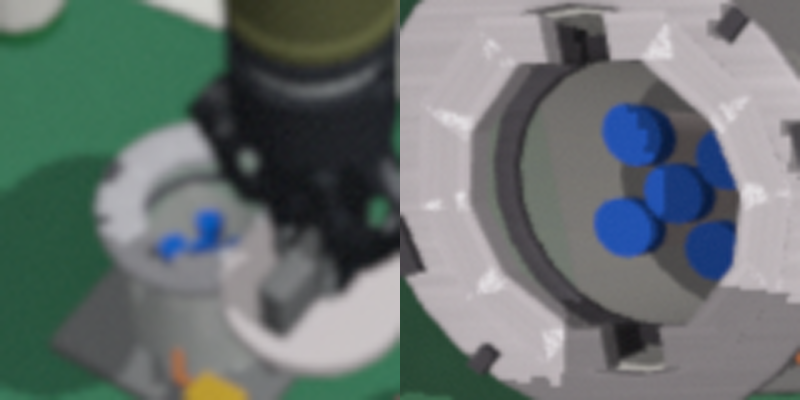

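Very clear. In the right panel (minus 400), half marks are at (334,22) and (84,358). The outer edges of the slots are at about (172,13) and (238,370).

```bash
python3 - <<'E'
from h import *
np.set_printoptions(precision=4,suppress=True)
c=load('w3');w=load('w0')
f=lambda x,y,z:plane(c,(93+x*.3-.5+.15,48+y*.3-.5+.15),z)
h1=f(334,22,.1125);h2=f(84,358,.1125);s1=f(173,13,.11);s2=f(239,371,.11)
an=lambda v:np.degrees(np.arctan2(v[1],v[0]))%180
for a,b in((h1,h2),(s1,s2)): print((a+b)/2,np.linalg.norm(a-b)/2,an(a-b))
P=lambda x,y:(93+x*.3-.35,48+y*.3-.35);Q=lambda x,y:(210+x/5,270+y/5)
for a in ((334,22),(84,358)):
  for b in ((127,230),(577,456)): print(tri([(c,P(*a)),(w,Q(*b))]))
cv2.imwrite('pics/c4.png',c['image'])
E
```

```text
[ 0.5376 -0.153   0.1125] 0.05309748796942663 147.7510626572966
[ 0.5385 -0.153   0.11  ] 0.04171432395575825 12.655055571567488
[ 0.4932 -0.1256  0.111 ]
[ 0.5387 -0.078   0.2224]
[ 0.5333 -0.0762  0.2268]
[ 0.5833 -0.1826  0.1107]
```

View pics/c4.png

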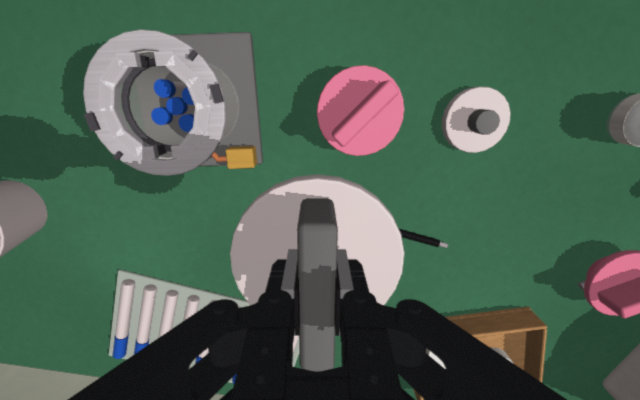

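The wrist view shows the lid held straight, with its disc spanning columns 231 to 404 and its top at row 177. I'll fit a circle to the visible arc to get the lid's offset from the TCP.

```bash
python3 - <<'E'
from h import *
from scipy.optimize import least_squares
np.set_printoptions(precision=4,suppress=True)
c=load('w3');im=c['image'].astype(int);sat=im.max(2)-im.min(2);v=im.max(2)
m=((sat<30)&(v>150));pts=[]
for x in range(236,400,4):
    r=np.where(m[170:260,x])[0]
    if len(r): pts.append((x,170+r[0]-.5))
st=env.state();T=Rot.from_rotvec(st['eef_rot']).as_matrix();z=st['eef_pos'][2]-.0244
X=np.array([plane(c,p,z)[:2] for p in pts])
r=least_squares(lambda q:np.hypot(*(X-q[:2]).T)-q[2],[*st['eef_pos'][:2],.046],loss='soft_l1',f_scale=.0005)
print(r.x,r.x[:2]-st['eef_pos'][:2],np.abs(r.fun).max())
print('offset tool',T.T@np.r_[r.x[:2]-st['eef_pos'][:2],0])
go(.5382,-.153,.21,192.7)
E
```

```text
[ 0.5848 -0.01    0.0449] [0.0003 0.0001] 0.0005760737924949688
offset tool [-0.0004  0.0001 -0.    ]
pos [ 0.5844 -0.0101  0.2544] ang -168.93775810727402 zaxis [-0.0009 -0.001  -1.    ] q [-0.089   0.3174  1.4795 -0.0011  1.3455 -1.8526]
tool cm [  7.2718 -13.1309   4.4578]
rz -0.028584271323161967
level [-0.0008 -0.001   0.    ] F [-0.0217 -0.4433 -1.223 ] M [ 0.0175 -0.0159  0.0574] gap 0.014599674048375295
```

The lid is centred in the grip (offset under 0.5 mm). Moving over the jar.

Call:
{"method": "step_arm", "body": {
  "plan": [
    {"slide": [1.9,-3.3,0],"angular": [0,0,0],"gripper": 1},
    {"slide": [1.8,-3.3,0],"angular": [0,0,0],"gripper": 1},
    {"slide": [1.8,-3.3,0],"angular": [0,0,0],"gripper": 1},
    {"slide": [1.7,-3.2,1],"angular": [0,0,-0.028],"gripper": 1},
    {"slide": [0,0,1],"angular": [0,0,0],"gripper": 1}
  ]
}}

```text
time_s: 5.27
eef_pos: [0.5441, -0.1485, 0.2359]
eef_rot: [-0.363, 3.112, -0.002]
contact_force: [0.3, 1.0, -2.1]
finger_gap: 0.0148
```

Call:
{"method": "step_arm", "body": {
  "plan": [
    {"slide": [0,0,1],"angular": [0,0,0],"gripper": 1},
    {"slide": [0,0,0.5],"angular": [0,0,0],"gripper": 1},
    {"slide": [0,0,0],"angular": [0,0,0],"gripper": 1}
  ]
}}

```text
time_s: 5.52
eef_pos: [0.5444, -0.146, 0.2178]
eef_rot: [-0.36, 3.115, 0.003]
contact_force: [-0.1, 0.2, -2.0]
finger_gap: 0.0153
```

```bash
python3 - <<'E'
from h import *
np.set_printoptions(precision=4,suppress=True)
go(.5382,-.153,.18,192.7)
E
```

```text
pos [ 0.5444 -0.146   0.2178] ang -166.82261283820114 zaxis [ 0.0058  0.0026 -1.    ] q [-0.3396  0.3155  1.581   0.0046  1.2405 -2.1419]
tool cm [ 0.7906 -0.5469  3.7749]
rz 0.00833197778014173
level [0.0012 0.0062 0.    ] F [-0.1433  0.2494 -2.0003] M [-0.0174  0.0186 -0.0174] gap 0.015276193875960284
```

Call:
{"method": "step_arm", "body": {
  "plan": [
    {"slide": [0.8,-0.55,1],"angular": [0.001,0.006,0.008],"gripper": 1},
    {"slide": [0,0,1],"angular": [0,0,0],"gripper": 1},
    {"slide": [0,0,0.5],"angular": [0,0,0],"gripper": 1},
    {"slide": [0,0,0],"angular": [0,0,0],"gripper": 1},
    {"slide": [0,0,0],"angular": [0,0,0],"gripper": 1}
  ]
}}

```text
time_s: 5.93
eef_pos: [0.5388, -0.1483, 0.1895]
eef_rot: [0.357, -3.12, -0.003]
contact_force: [0.4, 0.8, -2.0]
finger_gap: 0.0146
```

```bash
python3 - <<'E'
from h import *
np.set_printoptions(precision=4,suppress=True)
go(.5382,-.153,.171,192.7)
E
```

```text
pos [ 0.5388 -0.1483  0.1895] ang -166.94727285048353 zaxis [-0.0015  0.0017 -1.    ] q [-0.345   0.3387  1.6247  0.0012  1.1802 -2.144 ]
tool cm [ 0.1643 -0.4428  1.8499]
rz 0.006156250120236449
level [ 0.002 -0.001 -0.   ] F [ 0.4444  0.8111 -1.9619] M [-0.0299  0.0006 -0.0122] gap 0.014624027076602607
```

Call:
{"method": "step_arm", "body": {
  "plan": [
    {"slide": [0.15,-0.45,0.5],"angular": [0.002,0,0.006],"gripper": 1},
    {"slide": [0,0,0.5],"angular": [0,0,0],"gripper": 1},
    {"slide": [0,0,0],"angular": [0,0,0],"gripper": 1},
    {"slide": [0,0,0],"angular": [0,0,0],"gripper": 1}
  ]
}}

```text
time_s: 6.27
eef_pos: [0.5392, -0.1533, 0.1791]
eef_rot: [-0.348, 3.122, -0.001]
contact_force: [0.9, 0.5, -1.5]
finger_gap: 0.0148
```

```bash
python3 - <<'E'
from h import *
np.set_printoptions(precision=4,suppress=True)
go(.5382,-.153,.16,192.7)
E
```

```text
pos [ 0.5392 -0.1533  0.1791] ang -167.29366013663477 zaxis [ 0.0006 -0.0009 -1.    ] q [-0.352   0.3501  1.6366 -0.0007  1.154  -2.1443]
tool cm [0.091  0.0543 1.9087]
rz 0.00011065148985052232
level [-0.001   0.0004 -0.    ] F [ 0.9442  0.4752 -1.4851] M [0.0677 0.0005 0.0195] gap 0.014845233303149958
```

Call:
{"method": "step_arm", "body": {
  "plan": [
    {"slide": [0.1,0.05,0.5],"angular": [0,0,0],"gripper": 1},
    {"slide": [0,0,0.5],"angular": [0,0,0],"gripper": 1},
    {"slide": [0,0,0.4],"angular": [0,0,0],"gripper": 1},
    {"slide": [0,0,0],"angular": [0,0,0],"gripper": 1},
    {"slide": [0,0,0],"angular": [0,0,0],"gripper": 1}
  ]
}}

```text
time_s: 6.68
eef_pos: [0.5383, -0.1534, 0.1641]
eef_rot: [-0.346, 3.121, -0.002]
contact_force: [-0.4, -0.8, -1.8]
finger_gap: 0.0149
```

```bash
python3 - <<'E'
from h import *
np.set_printoptions(precision=4,suppress=True)
go(.5382,-.153,.145,192.7)
E
```

```text
pos [ 0.5383 -0.1534  0.1641] ang -167.33358929127454 zaxis [ 0.0017 -0.0012 -1.    ] q [-0.3528  0.3641  1.6582 -0.0006  1.1172 -2.1445]
tool cm [-0.0008  0.0473  1.909 ]
rz -0.0005862437261523372
level [-0.0015  0.0014 -0.    ] F [-0.3978 -0.7525 -1.7773] M [ 0.056   0.0077 -0.0016] gap 0.014892995215303684
```

Call:
{"method": "step_arm", "body": {
  "plan": [
    {"slide": [0,0,0.4],"angular": [-0.001,0.001,0],"gripper": 1},
    {"slide": [0,0,0.4],"angular": [0,0,0],"gripper": 1},
    {"slide": [0,0,0.4],"angular": [0,0,0],"gripper": 1},
    {"slide": [0,0,0],"angular": [0,0,0],"gripper": 1},
    {"slide": [0,0,0],"angular": [0,0,0],"gripper": 1}
  ]
}}

```text
time_s: 7.1
eef_pos: [0.538, -0.1536, 0.1508]
eef_rot: [0.347, -3.122, 0.001]
contact_force: [-0.8, -0.0, -1.4]
finger_gap: 0.0151
```

```bash
python3 - <<'E'
from h import *
np.set_printoptions(precision=4,suppress=True)
go(.5382,-.153,.145,192.7)
E
```

```text
pos [ 0.538  -0.1536  0.1508] ang -167.3259176022689 zaxis [-0.0003 -0.0006 -1.    ] q [-0.3532  0.3791  1.6733 -0.0007  1.0892 -2.1448]
tool cm [-0.0345  0.0507  0.5826]
rz -0.0004523474938149881
level [-0.0005 -0.0004  0.    ] F [-0.8403 -0.0287 -1.4177] M [-0.0665 -0.0417 -0.0092] gap 0.015133579292354742
```

It's entering freely with no contact force. Continuing to the rim.

Call:
{"method": "step_arm", "body": {
  "plan": [
    {"slide": [0,0.03,0.3],"angular": [0,0,0],"gripper": 1},
    {"slide": [0,0,0.25],"angular": [0,0,0],"gripper": 1},
    {"slide": [0,0,0],"angular": [0,0,0],"gripper": 1},
    {"slide": [0,0,0],"angular": [0,0,0],"gripper": 1}
  ]
}}

```text
time_s: 7.43
eef_pos: [0.5382, -0.1532, 0.1447]
eef_rot: [-0.347, 3.122, -0.001]
contact_force: [-0.0, -0.1, -1.1]
finger_gap: 0.0146
```

Call:
{"method": "step_arm", "body": {
  "plan": [
    {"slide": [0,0,0.15],"angular": [0,0,0],"gripper": 1},
    {"slide": [0,0,0],"angular": [0,0,0],"gripper": 1}
  ]
}}

```text
time_s: 7.6
eef_pos: [0.5384, -0.1533, 0.1442]
eef_rot: [-0.347, 3.122, -0.002]
contact_force: [0.4, -0.3, -1.9]
finger_gap: 0.0146
```

```bash
python3 - <<'E'
from h import *
np.set_printoptions(precision=4,suppress=True)
go(.5382,-.153,.144,192.7)
E
```

```text
pos [ 0.5384 -0.1533  0.1442] ang -167.3246163402513 zaxis [ 0.0009 -0.0009 -1.    ] q [-0.3526  0.3865  1.6814 -0.0006  1.0725 -2.1443]
tool cm [0.0134 0.0377 0.0157]
rz -0.00042963618717687383
level [-0.0011  0.0007  0.    ] F [ 0.3639 -0.3336 -1.9495] M [ 0.005   0.0937 -0.0254] gap 0.014570057157140125
```

Call:
{"method": "step_arm", "body": {
  "plan": [
    {"slide": [0,0,0.15],"angular": [0,0,0],"gripper": 1},
    {"slide": [0,0,0],"angular": [0,0,0],"gripper": 1}
  ]
}}

```text
time_s: 7.77
eef_pos: [0.5384, -0.1535, 0.1444]
eef_rot: [-0.347, 3.121, -0.003]
contact_force: [0.3, 0.2, -1.5]
finger_gap: 0.015
```

Call:
{"method": "step_arm", "body": {
  "plan": [
    {"slide": [0,0,0.15],"angular": [0,0,0],"gripper": 1},
    {"slide": [0,0,0],"angular": [0,0,0],"gripper": 1}
  ]
}}

```text
time_s: 7.93
eef_pos: [0.5384, -0.1536, 0.1442]
eef_rot: [-0.347, 3.12, -0.004]
contact_force: [-0.2, -0.3, -2.2]
finger_gap: 0.0146
```

Call:
{"method": "step_arm", "body": {
  "plan": [
    {"slide": [0,0,0.3],"angular": [0,0,0],"gripper": 1}
  ]
}}

```text
time_s: 8.02
eef_pos: [0.5386, -0.1538, 0.1438]
eef_rot: [-0.347, 3.119, -0.005]
contact_force: [-12.0, 3.0, 41.9]
finger_gap: 0.0149
```

Call:
{"method": "step_arm", "body": {
  "plan": [
    {"slide": [0,0,0.3],"angular": [0,0,0],"gripper": 1}
  ]
}}

```text
time_s: 8.1
eef_pos: [0.5385, -0.1538, 0.1438]
eef_rot: [-0.347, 3.118, -0.005]
contact_force: [-8.1, 2.1, 26.5]
finger_gap: 0.0151
```

```bash
python3 - <<'E'
from h import *
np.set_printoptions(precision=4,suppress=True)
go(.5382,-.153,.144,192.7); cap('side','d4');c=cap('wrist','w4');s=load('d4')
p=proj(s,[.538,-.153,.12])[0].astype(int);print(p)
a=cv2.resize(s['image'][p[1]-40:p[1]+40,p[0]-40:p[0]+40],(400,400),interpolation=2)
b=cv2.resize(c['image'][100:350,195:445],(400,400),interpolation=2)
cv2.imwrite('pics/c5.png',np.hstack([a,b]))
E
```

```text
pos [ 0.5385 -0.1538  0.1438] ang -167.3103662036398 zaxis [ 0.0047 -0.003  -1.    ] q [-0.3528  0.3854  1.6844 -0.0013  1.0664 -2.1444]
tool cm [ 0.0149  0.0813 -0.0155]
rz -0.00018092438444706373
level [-0.0039  0.0039  0.    ] F [-8.0849  2.0981 26.4917] M [0.7962 1.5847 0.0193] gap 0.015102461867312178
[323 229]
```

View pics/c5.png

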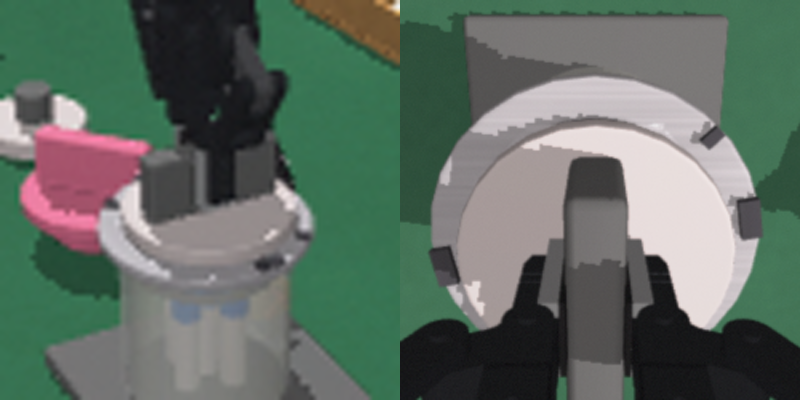

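The lid is home: the disc sits on the rim and the downward push met 26–42 N at z = 0.1438. I'll relieve the push and start turning clockwise (+z of the tool), checking as I go.

Call:
{"method": "step_arm", "body": {
  "plan": [
    {"slide": [0,0.05,-0.02],"angular": [-0.003,0.004,0],"gripper": 1},
    {"slide": [0,0,0],"angular": [0,0,0],"gripper": 1},
    {"slide": [0,0,0],"angular": [0,0,0.05],"gripper": 1},
    {"slide": [0,0,0],"angular": [0,0,0.05],"gripper": 1},
    {"slide": [0,0,0],"angular": [0,0,0.05],"gripper": 1}
  ],
  "newtons": 100
}}

```text
time_s: 8.62
eef_pos: [0.5384, -0.154, 0.1442]
eef_rot: [-0.105, 3.138, -0.005]
contact_force: [-0.5, 0.8, 0.6]
finger_gap: 0.0144
```

```bash
python3 - <<'E'
from h import *
np.set_printoptions(precision=4,suppress=True)
go(.5382,-.153,.144,147.7)
E
```

```text
pos [ 0.5384 -0.154   0.1442] ang -176.14971384754116 zaxis [ 0.0019 -0.0031 -1.    ] q [-0.3526  0.386   1.6822 -0.0026  1.0706 -1.9893]
tool cm [0.0108 0.097  0.0197]
rz 0.6309415188985202
level [-0.0032  0.0017 -0.    ] F [-0.4952  0.794   0.5692] M [0.0702 0.0652 0.1228] gap 0.01443238949914476
```

Call:
{"method": "step_arm", "body": {
  "plan": [
    {"slide": [0,0.05,0],"angular": [-0.002,0.001,0.08],"gripper": 1},
    {"slide": [0,0,0],"angular": [0,0,0.08],"gripper": 1},
    {"slide": [0,0,0],"angular": [0,0,0.08],"gripper": 1},
    {"slide": [0,0,0],"angular": [0,0,0.08],"gripper": 1},
    {"slide": [0,0,0],"angular": [0,0,0.08],"gripper": 1}
  ]
}}

```text
time_s: 9.03
eef_pos: [0.5381, -0.1541, 0.144]
eef_rot: [-0.544, -3.094, 0.004]
contact_force: [-2.1, -0.2, 4.9]
finger_gap: 0.0145
```

```bash
python3 - <<'E'
from h import *
np.set_printoptions(precision=4,suppress=True)
go(.5382,-.153,.144,146.5)
E
```

```text
pos [ 0.5381 -0.1541  0.144 ] ang 160.05840526260235 zaxis [-0.0007 -0.0023 -1.    ] q [-0.3528  0.3871  1.6809 -0.0027  1.0734 -1.5743]
tool cm [ 0.0266  0.1054 -0.0041]
rz 0.2366388131521374
level [-0.0024  0.0001  0.    ] F [-2.0589 -0.209   4.8996] M [0.1891 0.2265 0.3332] gap 0.014475193981167174
```

Call:
{"method": "step_arm", "body": {
  "plan": [
    {"slide": [0,0.03,0],"angular": [-0.002,0,0.08],"gripper": 1},
    {"slide": [0,0,0],"angular": [0,0,0.07],"gripper": 1},
    {"slide": [0,0,0],"angular": [0,0,0.05],"gripper": 1},
    {"slide": [0,0,0],"angular": [0,0,0],"gripper": 1},
    {"slide": [0,0,0],"angular": [0,0,0],"gripper": 1}
  ]
}}

```text
time_s: 9.45
eef_pos: [0.5383, -0.1543, 0.144]
eef_rot: [0.863, 3.02, -0.003]
contact_force: [-1.7, -0.1, 4.6]
finger_gap: 0.0147
```

```bash
python3 - <<'E'
from h import *
np.set_printoptions(precision=4,suppress=True)
go(.5382,-.153,.144,146.5)
E
```

```text
pos [ 0.5383 -0.1543  0.144 ] ang 148.0906432265279 zaxis [-0.0001 -0.0017 -1.    ] q [-0.3535  0.3873  1.6807 -0.0019  1.0732 -1.3665]
tool cm [ 0.0746  0.1015 -0.0035]
rz 0.027761961527457905
level [-0.0015  0.0008 -0.    ] F [-1.6991 -0.0985  4.5755] M [0.1847 0.2258 0.0615] gap 0.014745627190769673
```

Call:
{"method": "step_arm", "body": {
  "plan": [
    {"slide": [0,0,0],"angular": [0,0,0.03],"gripper": 1},
    {"slide": [0,0,0],"angular": [0,0,0.003],"gripper": 1},
    {"slide": [0,0,0],"angular": [0,0,0],"gripper": 1},
    {"slide": [0,0,0],"angular": [0,0,0],"gripper": 1}
  ]
}}

```text
time_s: 9.78
eef_pos: [0.5383, -0.1542, 0.144]
eef_rot: [0.905, 3.008, -0.003]
contact_force: [-2.6, 0.9, 4.7]
finger_gap: 0.0151
```

```bash
python3 - <<'E'
from h import *
np.set_printoptions(precision=4,suppress=True)
go(.5382,-.153,.144,146.5); c=cap('wrist','w5')
cv2.imwrite('pics/c6.png',cv2.resize(c['image'][100:300,195:445],(750,600),interpolation=2))
print(proj(c,[[.5382+.053*np.cos(np.radians(147.7)),-.153+.053*np.sin(np.radians(147.7)),.1125]]))
E
```

```text
pos [ 0.5383 -0.1542  0.144 ] ang 146.49442744641718 zaxis [-0.0003 -0.0017 -1.    ] q [-0.3534  0.3873  1.6806 -0.0019  1.0734 -1.3385]
tool cm [ 0.074   0.0978 -0.0045]
rz -9.725940776406871e-05
level [-0.0016  0.0007 -0.    ] F [-2.6278  0.8885  4.6844] M [0.1346 0.221  0.0857] gap 0.015145391192542905
[[315.4901 155.907 ]]
```

View pics/c6.png

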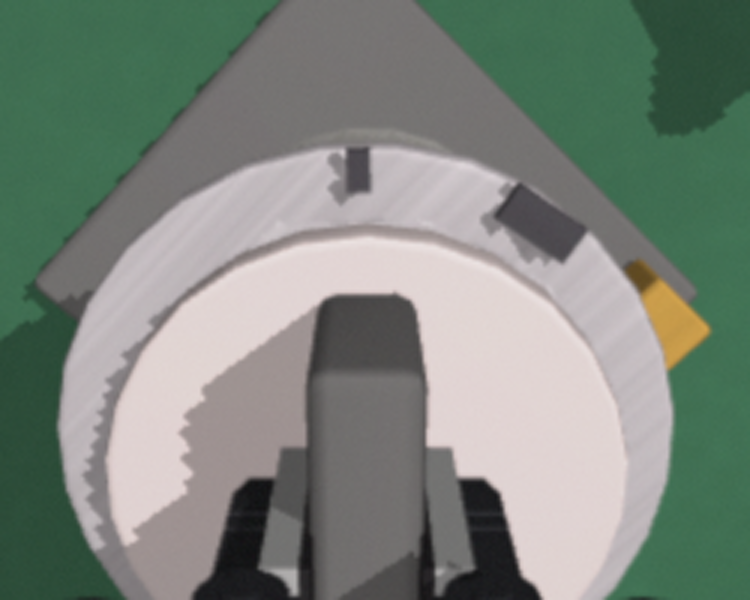

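The bar's centre is at column 367 and the half mark at column 358, so the bar points at it about 1° past. The lock mark, at (540,222), is well clear. The disc is seated and the grip is firm. Handing in.

```bash
python3 - <<'E'
from plant import env,hand_in
s=env.state();print(s['eef_pos'],s['contact_force'],s['finger_gap']);print(hand_in())
E
```

```text
[ 0.53827296 -0.1542223   0.14396328] [-2.7551456  -0.0432827   3.89026137] 0.014493014425096496
the job is handed in; nothing more can be done
None
```

I picked up the bar-handled lid, dropped its pins home through the jar's slots and twisted it clockwise to the half-way mark. I handed in with the lid still gripped there, about 10 s into the 42 s allowed.

**Seating:** Going in, the lid met no noticeable force. At a TCP height of about 0.144 m it stopped on the rim, where the expected height was 0.1444 m. My check push there briefly read 42 N of upward force at the wrist, through the fingers holding the lid.

**Twist:** The tool turned about 46° from the slots, which leaves the bar roughly 1° past the half mark. I aimed slightly past because the collar can lag the lid by up to 6°. The lid never went past about 46°, well short of the lock mark at 80°.

**Final state:** The grip is 100 N with a steady finger gap of about 15 mm, and the force on the tool is about 5 N. I could not measure the collar's own angle. The torque about the vertical axis read about 0.09 N m at rest. That is below the 0.15 N m the spring should give at half way, possibly because friction holds part of it.

**Bystanders:** I touched nothing else that I know of, but I did not take a separate picture at the end to confirm it.

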